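# Register a housing in the marking fixture against fence and turret stop

### The job

The painted blue-grey housing is next for laser marking. First turn the bar knob of the fixture's turret stop one click counter-clockwise (seen from above), so that the soft brass-tipped stop faces the nest; then lay the housing flat on the fixture plate in the nest and press it gently into the corner, long side flush against the steel fence and end against the brass stop. Finish still holding it there, with a firm, steady push of about 10 to 15 newtons on both the fence and the stop; do not ram it, and leave the screwdriver, the black fitting and the silver ring cap where they are.

Things in the scene. Friction and masses are not known exactly. Their poses are not given: they have to be found in the camera images.
- fixture: Marking fixture screwed to the desk: aluminium plate 120 (own x) x 190 (own y) x 12 mm. Origin: centre of its underside, on the desk top; own x towards the far side (fence side), own y to the left (nest end), z up. Its place varies. Plate, fence and brass tip are smooth (friction about 0.15). Nest: open area on the plate at own x -26..+26, y 8..88 mm; fence and stop form its far right corner.
- nest (a point): Point on top of the plate (12 mm above the desk) right under the centre of the housing when it is seated: fixture own x 0, y 48 mm. Axes as the fixture's.
- fence_face (a point): Ground steel bar, 12 mm thick (own x), 68 mm long (own y), 8 mm high, standing on the plate along the far side of the nest; fixed. This point: middle of the lower edge of its locating face, which looks to -x (fixture own x 26, y 54, z 12 mm). The housing's long side goes flush against this face. Its top is 20 mm above the desk.
- turret (a joint): Turret angle about its vertical axis (fixture own x 0, y -40 mm), rad, counter-clockwise positive. Six radial stop screws, tips 37 to 54 mm from the axis, 28 to 36 mm above the desk, sweep over the nest. A spring plunger clicks every 1.047 rad (0.3 N m to leave a click; past half-way it pulls into the next). Starts at 0; at 1.047 the brass stop points along fixture own +y, facing the nest.
- knob_grip (a point): Centre of the turret's black bar knob, on the turret axis, 65 mm above the desk. Bar 48 mm long, 11 mm thick, 24 mm high (53 to 77 mm above the desk; hub below it tops out at 41 mm), pinched across its thickness from above. Axes turn with the turret, parallel to the fixture's at joint 0. The bar lies 1.047 rad counter-clockwise from own x: at joint 0 it is 60 degrees, after the click 120 degrees, from fixture own x.
- brass_tip (a point): Brass tip, 12 mm in diameter, of one of the six stop screws; the other five have dark steel tips. This point: centre of its end face, 48 mm from the turret axis, 32 mm above the desk (axes as knob_grip's). With the turret at 1.047 rad the face lies at fixture own x 0, y 8 mm and stops the end of the housing.
- housing_center (a point): Centre of the loose blue-grey die-cast housing, a closed box 52 (own x) x 80 (own y) x 40 mm (z), 0.17 to 0.35 kg, flat on the desk left of the fixture; its ends and its sides are alike. This point is 20 mm above its underside. Seated it is at fixture own x 0, y 48, z 32 mm, long axis along fixture own y. Grip it across the 52 mm by its upper half: the fence covers its lowest 8 mm.
- housing: The same housing; origin at the centre of its underside.
- screwdriver: Bystander: small green-handled screwdriver, 130 mm long, lying behind the fence; not to be moved. Origin: centre of its underside.
- fitting: Bystander: black turned fitting, 34 mm in diameter and 59 mm tall, standing behind the turret; not to be moved or knocked over. Origin: centre of its underside.
- ring_cap: Bystander: silver ring cap, 86 mm in diameter, 18 mm high, on the black mouse mat on the robot's side of the fixture; not to be moved. Origin: centre of its underside.

How it is judged (in metres and radians):
On the way, in this order (a step that is already met when the one before it is completed fails the run):
1. The turret stop is turned one click, the brass stop facing the empty nest (value of joint turret between 0.9472 and 1.1472 rad and velocity of joint turret between -0.1 and 0.1 rad/s), for 0.2 s.
2. The housing is down on the fixture plate, in the nest (horizontal distance between housing_center and nest below 0.03 m and z of housing_center in the frame of fixture below 0.0345 m and angle between housing_center's own z axis and vertical below 0.06 rad), for 0.2 s.
At the end, for the whole second after the job is handed in: Turret within 0.1 rad of the click with the brass stop facing the nest; housing flat on the plate, at rest, within 2 degrees of the fence line and 3 mm of its seated place, still touched by the robot and pressed with 1 to 25 N against the fence and 1 to 25 N against the brass stop (value of joint turret between 0.9472 and 1.1472 rad and x of housing_center in the frame of fixture between -0.003 and 0.003 m and y of housing_center in the frame of fixture between 0.045 and 0.051 m and z of housing_center in the frame of fixture between 0.029 and 0.0345 m and angle between the y axis of housing_center and the y axis of fixture, either way round below 0.035 rad and angle between housing_center's own z axis and vertical below 0.035 rad and contact force between housing and brass_tip between 1 and 25 N and contact force between housing and fence between 1 and 25 N and (contact force between housing and the fingers above 1 N or contact force between housing and the arm above 1 N) and linear speed of housing below 0.01 m/s); the arm keeps its last pose, push and grip.
It fails at once if the turret is turned the wrong way or more than one click (value of joint turret below -0.4 rad or value of joint turret above 1.5 rad).
It fails at once if the housing is rammed against the fence or the brass stop (over 45 N) (contact force between housing and brass_tip above 45 N or contact force between housing and fence above 45 N).
It fails at once if a bystander is moved by more than 20 mm or tipped (distance of any of screwdriver, fitting, ring_cap from where it was at the start of the episode above 0.02 m or angle between fitting's own z axis and vertical above 0.5 rad).
It also fails if it takes over 70 s, if anything falls off the work surface, if the arm or the gripper's body presses on something with over 40 N, if the wrist force passes 120 N, or if a joint passes its speed limit or range.

### The arm

A 6-joint arm with a two-finger parallel gripper is mounted at the origin on a cart in front of the work surface, level with it; the furniture and walls round the work are solid. World frame = base frame: x ahead of the robot, y to its left, z up, the work surface at z = 0. Lengths are in mm, angles in degrees, forces in N, time in s.
With the tool pointing down it reaches from about 300 to 850 mm from the base axis. Payload 4.2 kg.
Tool frame: the origin (TCP) lies between the finger pads; the fingertips stand 19 mm ahead of it and the grasp point (between the pads) is the TCP (env.tips_ahead is the distance from the TCP to the fingertips, in mm); z points along the fingers, y is the direction in which the jaws open and shut (so a half turn about z gives the same grasp; the last joint's range is limited). The gripper opens to 91 mm and grips with 3 to 60 N. Pads are 32 mm wide; open, the fingers measure 118 mm over their backs; the gripper's body (76 mm by 178 mm) begins 60 mm behind the grasp point.
Start: joints at [76.203, 18.312, 89.639, -0, 72.044, -1.146], TCP at [125.931, 561.055, 232.976] pointing down, gripper open.
Joint ranges: [-177.97, 177.97], [-48.28, 115.42], [12.27, 149.76], [-77.06, 257.06], [2.81, 150.46], [-146.56, 146.56]. Speed limits (degrees/s): [147.25, 147.25, 180, 180, 180, 180].

### API

Orientations are given as [roll, pitch, yaw] about the fixed x, y, z axes, in that order (R = Rz(yaw) Ry(pitch) Rx(roll)).
In Python, from workcell import telemetry, viewer, job_done, env gives the robot as it stands. The module is installed in compiled form; this text tells all that it offers.
- The arm moves only by the shell command python3 -m jog 'ROWS' [FORCE]. ROWS is JSON, a list of rows, each a list of 3 entries, a list of its own where there are three numbers: the shift along the tool's x, y, z in cm, then the turn about the tool's z in degrees, then the opening, from 0 (shut) to 1 (fully open). A call has 1 to 10 rows; each row shifts and turns the pose as measured when the row begins, along the tool's axes as they then stand; what a row does not reach is not made up. A row lasts 1/8 s, in which the tool goes at most 62.5 mm and 10.7 degrees, less where a joint would pass 70% of its speed; a pose out of reach is approached as far as the arm can. A call is refused whole if a number of a shift passes 6.25 or a number of a turn 10.7, either way. A call with a gripper value outside its range is refused whole. The fingers move at their own pace and stop on an object; FORCE is the grip in N (left out, the last holds). Time passes only in rows, so rows that do not move let the fingers close. It gives the time, the measured TCP pose, the force and the opening at its end, in the units of the state.
- telemetry.state(): the state, without advancing time (a new reading comes with each control period).
- viewer.grab_frame(name): name is "scene" or "top"; returns a dict with "color" (480x640x3 uint8, red, green, blue), "K" (3x3 intrinsics, pixels), "rvec" (rotation vector, rad) and "tvec" (3), from world to camera coordinates, as OpenCV has them. Camera axes: x right, y down, z forward; pixel columns grow to the right and rows downward; lengths in mm; the calibration is good to about 2 mm. A picture is of the moment at which its call begins. There is no depth.
- job_done(): hands the job in, once; it reports no verdict.
The state is a dict: "time_s": time; "qpos": joint angles; "qvel": joint speeds; "effort": joint torques, N m; "ee_pos": TCP position; "ee_rot": TCP orientation; "force": force on the tool from outside, world axes, zero at the start; "torque": the same for the moment, N m; "gripper_width": finger opening in mm.
Only numpy, scipy, OpenCV 4.12 (cv2) and the standard library are available. Lean on these libraries where they do the work, as an engineer would, in place of code of your own. Each camera call takes 0.05 s, during which the arm holds its last target. There are 200 camera calls.

## Working session

There is one attempt and no reset: what is moved stays moved. The work goes in short steps, Python scripts to look and compute and a shell command to move; the robot and the scene stay as the last step left them, time stands still between calls to the robot, and variables do not carry over. Pictures are saved under pics/ and viewed, about 8 in all and at most 12, crops included, and the job is handed in when it is done.

```bash
mkdir -p pics; python3 - <<'E'
from workcell import telemetry, viewer
import cv2,pickle
print(telemetry.state())
for n in("scene","top"):
    f=viewer.grab_frame(n);pickle.dump(f,open(f"pics/{n}0.pkl","wb"));cv2.imwrite(f"pics/{n}0.png",f["color"][:,:,::-1]);print(n,f["K"],f["rvec"],f["tvec"])
E
```

```text
{'time_s': 0.0, 'qpos': array([ 7.62021449e+01,  1.83495468e+01,  8.97088911e+01, -2.29302264e-04,
        7.20426183e+01, -1.14647751e+00]), 'qvel': array([-0.0745968 , -0.01683887,  0.05184319,  0.03529966, -0.08749872,
        0.0998612 ]), 'effort': array([ 1.08465701e-03, -4.12456262e+01, -2.31978607e+01,  7.28525408e-02,
        4.54800075e-02, -1.69033751e-04]), 'ee_pos': array([125.82463743, 560.56251746, 232.12440573]), 'ee_rot': array([-1.79898960e+02, -1.80401517e-03,  1.67348692e+02]), 'force': array([-0.06214055,  0.07685578, -0.01032556]), 'torque': array([-0.01173058,  0.02359691, -0.01272462]), 'gripper_width': 91.18131201695958}
scene [[545.26516159   0.         322.34271047]
 [  0.         545.26516159 237.87411673]
 [  0.           0.           1.        ]] [ 0.60006638 -2.6071108   1.23255698] [485.93590837 184.51195171 749.86059548]
top [[436.67423345   0.         317.47647611]
 [  0.         436.67423345 254.4851896 ]
 [  0.           0.           1.        ]] [ 2.18205326 -2.19380268  0.08314916] [ 22.9175221  547.12103992 880.42545299]
```

View pics/top0.png

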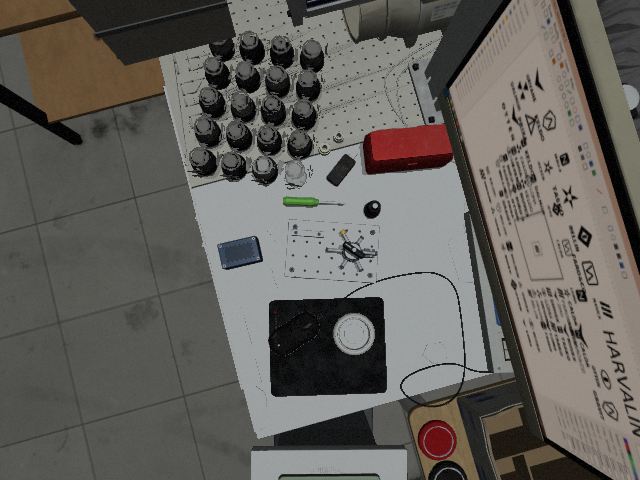

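View pics/scene0.png

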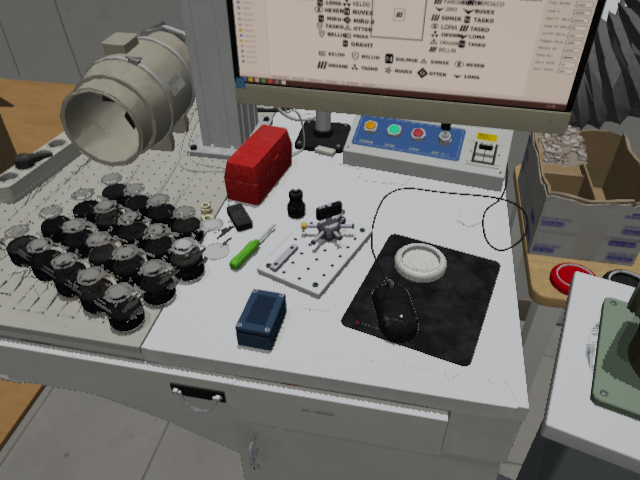

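The top view shows the fixture plate at about (332,250), the knob and turret at (352,250), the housing at (239,252), the screwdriver at (313,202), the fitting at (372,209) and the ring cap at (354,334). The scene view confirms this. Next I'll take enlarged crops.

```bash
cat > h.py <<'E'
import numpy as np,cv2,pickle
def load(n): return pickle.load(open(f"pics/{n}.pkl","rb"))
def ray(f,px,z):
    K=f["K"];R,_=cv2.Rodrigues(f["rvec"]);c=-R.T@np.ravel(f["tvec"])
    d=R.T@np.linalg.inv(K)@np.array([px[0],px[1],1.]);return c+d*(z-c[2])/d[2]
def proj(f,P): return cv2.projectPoints(np.float64(P).reshape(-1,1,3),f["rvec"],f["tvec"],f["K"],None)[0].reshape(-1,2)
E
python3 - <<'E'
from h import *
a=load("top0");b=load("scene0")
print(proj(a,[[0,0,0],[400,0,0],[400,200,0],[126,561,233]]),proj(b,[[400,0,0],[400,200,0],[126,561,233]]))
c=a["color"][190:290,210:390,::-1];d=b["color"][180:355,225:385,::-1]
cv2.imwrite("pics/c1.png",cv2.resize(c,None,fx=4.4,fy=4.4,interpolation=cv2.INTER_CUBIC))
cv2.imwrite("pics/c2.png",cv2.resize(d,None,fx=3.4,fy=3.4,interpolation=cv2.INTER_CUBIC))
E
```

```text
[[328.84313    525.84679086]
 [327.4229645  325.66867498]
 [231.21025307 326.2523994 ]
 [-41.54836323 526.88610059]] [[400.14979905 283.54832296]
 [350.60283165 375.31613327]
 [590.43899286 855.76177248]]
```

View pics/c1.png

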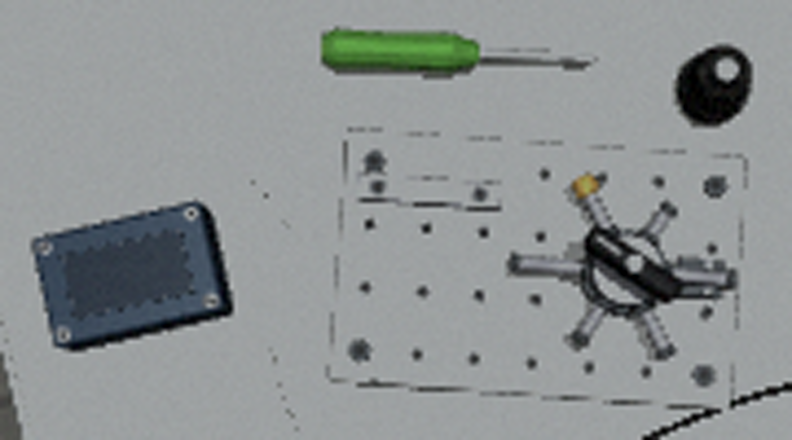

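View pics/c2.png

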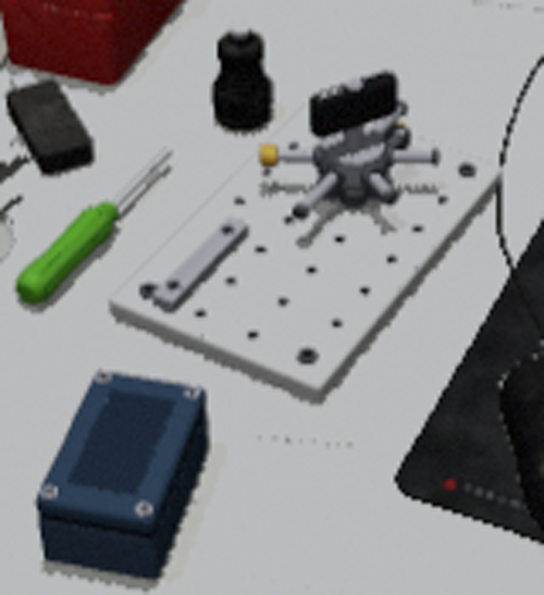

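Crops: plate corners are sharp in both views, with the far-left corner at crop-1 (346,130) and the near-right at (730,408). The knob centre is near (634,263), the brass tip at (585,185) points far-left, and the housing's top face has screws at (43,246), (191,213), (211,300) and (64,334).

```bash
python3 - <<'E'
from h import *
a=load("top0");b=load("scene0")
A=lambda u,v,z: ray(a,((u+.5)/4.4-.5+210,(v+.5)/4.4-.5+190),z)[:2]
B=lambda u,v,z: ray(b,((u+.5)/3.4-.5+225,(v+.5)/3.4-.5+180),z)[:2]
np.set_printoptions(precision=1,suppress=True)
FL,FR,NR,NL=[A(*p,12) for p in((346,130),(745,157),(730,408),(329,380))]
print("top plate",FL,FR,NR,NL,"c",(FL+FR+NR+NL)/4,"size",np.linalg.norm(FL-FR),np.linalg.norm(FL-NL))
yv=FL-FR+NL-NR;th=np.degrees(np.arctan2(-yv[0],yv[1]));print("yaw",th)
f2=[B(*p,12) for p in((112,303),(318,390),(499,174))];print("scene FL,NL,NR",*f2,"c",(f2[0]+f2[2])/2)
yv=f2[1]-f2[2];print(np.degrees(np.arctan2(-yv[0],yv[1])))
print("knob top",A(634,263,77),B(355,90,77)); print("brass",A(585,185,36),B(265,155,32))
for f,n in((a,"top"),(b,"scene")):
    hsv=cv2.cvtColor(f["color"],cv2.COLOR_RGB2HSV);m=cv2.inRange(hsv,(100,90,25),(118,255,200))
    if n=="top": m[:,:200]=0;m[:,280:]=0;m[:220]=0;m[290:]=0
    else: m[:,:228]=0;m[:,300:]=0;m[:280]=0;m[355:]=0
    c=max(cv2.findContours(m,0,2)[0],key=cv2.contourArea);r=cv2.minAreaRect(c);print(n,r)
s=[A(*p,40) for p in((43,246),(191,213),(211,300),(64,334))];t=[B(*p,40) for p in((49,491),(103,378),(194,394),(144,509))]
for q in(s,t):
    v=q[0]+q[3]-q[1]-q[2];print("housing c",sum(q)/4,"yaw",np.degrees(np.arctan2(-v[0],v[1])),"d",np.linalg.norm(q[0]-q[1]),np.linalg.norm(q[0]-q[3]))
for nm,u,v,z in(("fit",714,85,59),):print(nm,A(u,v,z))
print("fit base",B(243,120,0),"sd",A(322,50,10),A(597,62,5))
E
```

```text
top plate [622.   80.6] [ 608.2 -108.8] [489.3 -99.8] [503.5  88.7] c [555.8  -9.8] size 189.82100126163994 118.77690657885411
yaw -4.239428371649296
scene FL,NL,NR [619.6  81.3] [503.7  90.7] [488.6 -93. ] c [554.1  -5.9]
-4.680169781170258
knob top [552.7 -49.7] [550.7 -47. ]
brass [592.2 -31.1] [594.5 -31.5]
top ((221.8235626220703, 252.7941436767578), (11.156637191772461, 5.5783185958862305), 75.96376037597656)
scene ((260.5040588378906, 318.9182434082031), (40.542205810546875, 61.61586380004883), 21.250505447387695)
housing c [552.2 178.9] yaw 12.58273536619327 d 69.21175758509298 41.56895833066588
housing c [552.3 178.9] yaw 12.050253288957865 d 67.82286306927396 41.30102619955287
fit [634.5 -88.3]
fit base [639.9 -90.1] sd [660.9  92.1] [655.4 -39.4]
```

Both views agree: fixture centre is about (555,-9) with yaw -4.4°, the turret axis about (552,-48.7), and the housing (552,179) with yaw 12.3°. The plate measures 190 x 119 and the screw spacings are consistent between views. Now I'll move above the knob.

```bash
python3 -m jog '[[[-4.2,-3.85,0.3],0,0.4],[[-4.2,-3.85,0.3],0,0.4],[[-4.2,-3.85,0.3],0,0.4],[[-4.2,-3.85,0.3],0,0.4],[[-4.2,-3.85,0.3],0,0.4],[[-4.2,-3.85,0.3],0,0.4],[[-4.2,-3.85,0.3],0,0.4],[[-4.2,-3.85,0.3],0,0.4],[[-4.2,-3.85,0.3],0,0.4],[[-4.2,-3.85,0.3],0,0.4]]' 40
python3 -m jog '[[[-4.2,-3.85,0.3],0,0.4],[[-4.2,-3.85,0.3],0,0.4],[[0,0,0],10.7,0.4],[[0,0,0],10.7,0.4],[[0,0,0],10.7,0.4],[[0,0,0],10.7,0.4],[[0,0,0],10.7,0.4],[[0,0,0],10.7,0.4],[[0,0,0],10.7,0.4],[[0,0,0],10.7,0.4]]'
```

```text
time_s: 1.35
ee_pos: [459.4, 82.0, 199.4]
ee_rot: [-179.9, 0.0, 167.8]
force: [-0.0, 0.9, 0.0]
gripper_width: 36.6
time_s: 2.6
ee_pos: [526.5, -19.4, 188.3]
ee_rot: [-179.5, 0.2, 81.5]
force: [-0.6, -0.2, 0.1]
gripper_width: 36.2
```

```bash
python3 -m jog '[[[0,0,0],10.7,0.4],[[0,0,0],10.7,0.4],[[0,0,0],4.4,0.4],[[0,0,0],0,0.4],[[-1.0,3.76,0],0,0.4],[[0,0,3.5],0,0.4],[[0,0,3.5],0,0.4],[[0,0,0],0,0.4]]'
python3 - <<'E'
from workcell import viewer
import cv2,pickle
ims=[]
for n,c in(("scene",(260,130,420,290)),("top",(290,170,410,290))):
    f=viewer.grab_frame(n);pickle.dump(f,open(f"pics/{n}1.pkl","wb"))
    ims.append(cv2.resize(f["color"][c[1]:c[3],c[0]:c[2],::-1],(400,400),interpolation=2))
cv2.imwrite("pics/d1.png",cv2.hconcat(ims))
E
```

```text
time_s: 3.6
ee_pos: [550.7, -49.8, 114.8]
ee_rot: [-179.5, 0.5, 55.9]
force: [-0.6, 0.1, -0.1]
gripper_width: 36.4
```

View pics/d1.png

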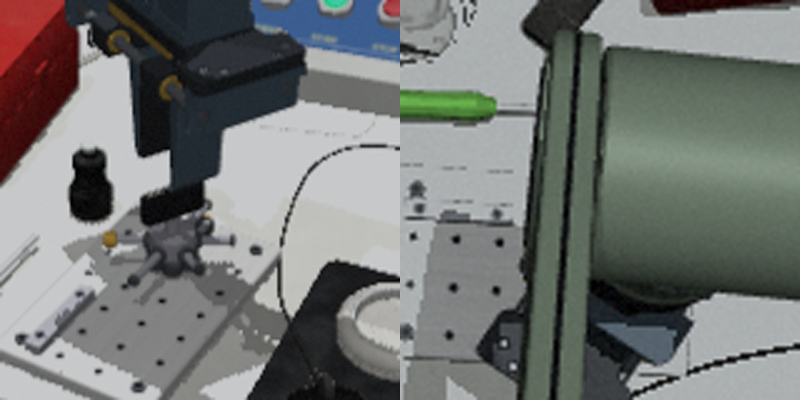

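The fingers straddle the black bar, which sits at crop (172,205) below them. The fitting at (90,185) is clear. Descend and pinch.

```bash
python3 -m jog '[[[0.1,0.1,2.5],0,0.4],[[0,0,2.4],0,0.4],[[0,0,0.1],0,0.4],[[0,0,0],0,0.0],[[0,0,0],0,0.0],[[0,0,0],0,0.0],[[0,0,0],0,0.0]]' 30
```

```text
time_s: 4.58
ee_pos: [555.0, -46.6, 75.1]
ee_rot: [-179.9, -0.1, 55.8]
force: [2.7, -2.6, -7.3]
gripper_width: 11.0
```

```bash
python3 -m jog '[[[0,0,0],0,0.0],[[0,0,0],-8,0.0],[[0,0,0],-8,0.0]]'; python3 -c "
from workcell import telemetry as t
s=t.state();print(s['force'],s['torque'],s['ee_pos'])"
```

```text
time_s: 4.95
ee_pos: [554.2, -46.3, 75.0]
ee_rot: [-179.8, -0.2, 72.1]
force: [0.4, 0.3, -8.1]
gripper_width: 10.8
[ 0.36609326  0.29733899 -8.12638439] [-0.13036749 -0.16198886 -0.2120831 ] [554.23387211 -46.25056193  74.99912962]
```

```bash
python3 -m jog '[[[0,0,0],-9,0.0],[[0,0,0],-9,0.0],[[0,0,0],-9,0.0],[[0,0,0],-9,0.0],[[0,0,0],-7,0.0],[[0,0,0],0,0.0],[[0,0,0],0,0.0]]'
```

```text
time_s: 5.82
ee_pos: [552.0, -46.4, 75.1]
ee_rot: [-179.7, -0.4, 116.4]
force: [-1.7, 0.8, -4.7]
gripper_width: 11.2
```

```bash
python3 -m jog '[[[0,0,0],0,0.4],[[0,0,0],0,0.4],[[0,0,0],0,0.4],[[0,0,-2.5],0,0.4],[[0,0,-4],0,0.4],[[0,0,-4],0,0.4],[[0,0,0],0,1]]'
```

```text
time_s: 6.7
ee_pos: [555.0, -47.6, 185.9]
ee_rot: [180.0, -0.2, 116.2]
force: [-0.6, 0.2, -0.2]
gripper_width: 43.9
```

```bash
python3 -m jog '[[[5.1,2.4,0],0,1],[[5.1,2.4,0],0,1],[[5.1,2.4,0],0,1],[[5.1,2.4,0],0,1],[[0,0,0],7,1],[[0,0,0],6.9,1],[[0,0,4],0,1],[[0,0,0],0,1]]'
python3 - <<'E'
from workcell import viewer
import cv2,pickle
ims=[]
for n,c in(("scene",(220,180,420,380)),("top",(200,190,390,380))):
    f=viewer.grab_frame(n);pickle.dump(f,open(f"pics/{n}2.pkl","wb"))
    ims.append(cv2.resize(f["color"][c[1]:c[3],c[0]:c[2],::-1],(400,400),interpolation=2))
cv2.imwrite("pics/d2.png",cv2.hconcat(ims))
E
```

```text
time_s: 7.7
ee_pos: [548.6, 184.3, 139.5]
ee_rot: [-179.6, -0.1, 101.8]
force: [0.0, 0.4, -0.6]
gripper_width: 91.4
```

View pics/d2.png

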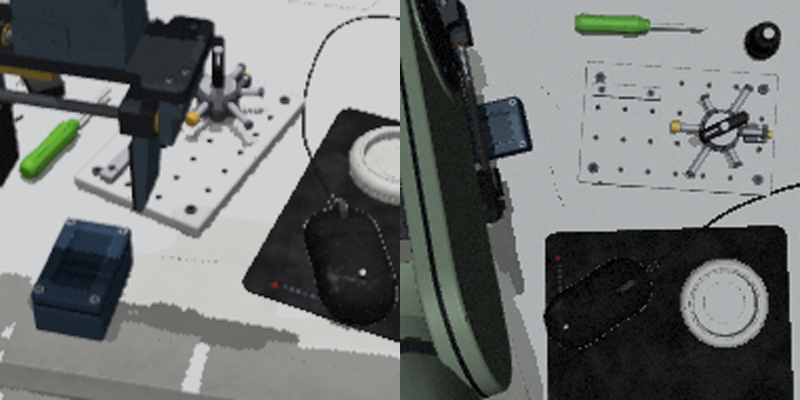

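The turret clicked: the brass tip at (675,127) now points left at the nest. The bystanders are unmoved. Next, lower onto the housing.

```bash
python3 -m jog '[[[-0.6,0.24,0],0,1],[[0,0,3.5],0,1],[[0,0,3.0],0,1],[[0,0,2.0],0,1],[[0,0,0],0,1]]'
```

```text
time_s: 8.43
ee_pos: [562.1, 179.3, 63.5]
ee_rot: [179.1, -0.2, 101.7]
force: [-0.7, 0.6, 0.4]
gripper_width: 91.1
```

```bash
python3 -m jog '[[[0.2,-1.0,0],0,1],[[0,0,0],0,1],[[0,0,0],0,1]]';python3 -m jog '[[[0,0,1.5],0,1],[[0,0,0],0,1],[[0,0,0],0,1]]'
```

```text
time_s: 8.8
ee_pos: [553.4, 179.4, 67.0]
ee_rot: [178.7, -0.2, 101.7]
force: [-1.1, -1.2, -0.7]
gripper_width: 91.0
time_s: 9.18
ee_pos: [554.1, 179.7, 51.4]
ee_rot: [178.7, -0.2, 101.7]
force: [0.0, -0.7, 0.2]
gripper_width: 90.9
```

```bash
python3 -m jog '[[[0,-0.15,1.0],0,1],[[0,0,0.9],0,1],[[0,0,0],0,1],[[0,0,0],0,1]]'
```

```text
time_s: 9.68
ee_pos: [552.7, 179.5, 30.5]
ee_rot: [178.7, -0.2, 101.7]
force: [0.6, -0.2, 0.0]
gripper_width: 91.3
```

```bash
python3 -m jog '[[[0,0,-0.25],0,1],[[0,0,0],0,0.5],[[0,0,0],0,0.5],[[0,0,0],0,0.5],[[0,0,0],0,0.5],[[0,0,0],0,0.5]]' 40; python3 -m jog '[[[0,0,0],0,0.5],[[0,0,-1.5],0,0.5],[[0,0,-1.5],0,0.5],[[0,0,-1.5],0,0.5],[[0,0,0],0,0.5]]'
```

```text
time_s: 10.42
ee_pos: [553.0, 179.6, 34.0]
ee_rot: [178.6, -0.2, 101.7]
force: [-0.1, -0.5, 0.2]
gripper_width: 52.1
time_s: 11.05
ee_pos: [551.9, 179.1, 82.1]
ee_rot: [178.6, -0.2, 101.7]
force: [-1.1, 0.2, -2.7]
gripper_width: 52.3
```

```bash
python3 -m jog '[[[-2,-0.4,0],0,0.5],[[-2.8,-0.48,0],0,0.5],[[-2.8,-0.5,0],0,0.5],[[-2.8,-0.5,0],0,0.5],[[-2,-0.4,0],0,0.5],[[0,0,0],5,0.5],[[0,0,0],6,0.5],[[0,0,0],5,0.5],[[0,0,0],0,0.5]]'
```

```text
time_s: 12.18
ee_pos: [549.5, 39.4, 77.3]
ee_rot: [179.3, -0.3, 85.1]
force: [-0.2, 0.4, -3.2]
gripper_width: 51.8
```

```bash
python3 -m jog '[[[0.5,0.55,0],-0.5,0.5],[[0,0,0],0,0.5],[[0,0,1],0,0.5],[[0,0,1],0,0.5],[[0,0,0.4],0,0.5],[[0,0,0],0,0.5],[[0,0,0],0,0.5]]'
python3 - <<'E'
from workcell import viewer
import cv2,pickle
ims=[]
for n,c in(("scene",(250,180,370,300)),("top",(270,190,390,310))):
    f=viewer.grab_frame(n);pickle.dump(f,open(f"pics/{n}3.pkl","wb"))
    ims.append(cv2.resize(f["color"][c[1]:c[3],c[0]:c[2],::-1],(400,400),interpolation=2))
cv2.imwrite("pics/d3.png",cv2.hconcat(ims))
E
```

```text
time_s: 13.05
ee_pos: [555.2, 43.7, 50.6]
ee_rot: [179.5, -0.3, 85.8]
force: [-0.5, -0.1, -3.0]
gripper_width: 52.3
```

View pics/d3.png

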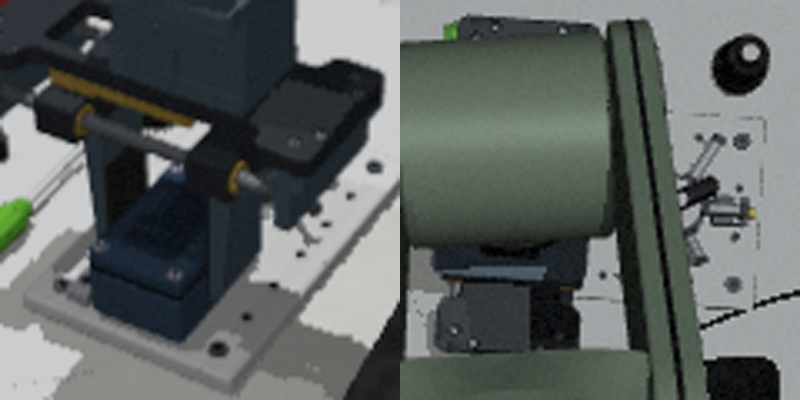

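The housing hangs over the nest, its bottom already below the fence top, clear of the stop and with no side force. The turret's dark bar is still in its clicked direction. Lower the last few millimetres.

```bash
python3 -m jog '[[[0,0,0.35],0,0.5],[[0,0,0],0,0.5]]';python3 -m jog '[[[0,0,0.15],0,0.5],[[0,0,0],0,0.5],[[0,0,0],0,0.5]]'
```

```text
time_s: 13.4
ee_pos: [555.6, 43.7, 47.4]
ee_rot: [179.4, -0.3, 85.8]
force: [1.2, -0.8, -3.7]
gripper_width: 51.8
time_s: 13.78
ee_pos: [555.9, 43.7, 46.2]
ee_rot: [179.3, -0.3, 85.8]
force: [0.1, 0.2, -2.7]
gripper_width: 52.1
```

```bash
for i in 1; do python3 -m jog '[[[0,0,0.1],0,0.5],[[0,0,0],0,0.5]]'; done; python3 -m jog '[[[0,0,0.15],0,0.5],[[0,0,0.0],0,0.5]]';python3 -m jog '[[[0,0,0.15],0,0.5]]'
```

```text
time_s: 14.02
ee_pos: [556.3, 43.8, 46.3]
ee_rot: [179.3, -0.3, 85.8]
force: [0.1, 0.0, -3.5]
gripper_width: 52.1
time_s: 14.28
ee_pos: [556.9, 43.8, 46.2]
ee_rot: [179.2, -0.3, 85.8]
force: [0.7, 0.2, -3.7]
gripper_width: 52.6
time_s: 14.4
ee_pos: [557.3, 43.8, 45.9]
ee_rot: [179.1, -0.3, 85.8]
force: [-4.0, -0.1, 11.4]
gripper_width: 51.8
```

```bash
python3 -m jog '[[[0,0,0],0,0.66],[[0,0,0],0,0.66],[[0,0,0],0,0.66]]';python3 -m jog '[[[0,0,0],0,0.5],[[0,0,0],0,0.5],[[0,0,0],0,0.5]]' 40
```

```text
time_s: 14.78
ee_pos: [557.8, 43.9, 45.9]
ee_rot: [179.0, -0.3, 85.8]
force: [-1.1, -0.4, 0.3]
gripper_width: 60.3
time_s: 15.15
ee_pos: [557.7, 43.8, 45.7]
ee_rot: [179.1, -0.3, 85.8]
force: [-0.2, -0.3, 0.3]
gripper_width: 51.8
```

```bash
python3 -m jog '[[[0,0.1,0],0,0.5]]';python3 -m jog '[[[0,0.1,0],0,0.5]]';python3 -m jog '[[[0,0.1,0],0,0.5]]'
```

```text
time_s: 15.28
ee_pos: [558.2, 43.8, 45.6]
ee_rot: [179.1, -0.3, 85.8]
force: [-1.1, -0.4, 1.3]
gripper_width: 52.0
time_s: 15.4
ee_pos: [559.0, 43.7, 45.6]
ee_rot: [179.2, -0.3, 85.8]
force: [-0.9, 0.3, 1.9]
gripper_width: 52.2
time_s: 15.52
ee_pos: [560.0, 43.7, 45.7]
ee_rot: [179.2, -0.3, 85.8]
force: [-1.1, 0.2, 0.9]
gripper_width: 51.9
```

```bash
python3 -m jog '[[[-0.15,0,0],0,0.5]]';python3 -m jog '[[[-0.15,0,0],0,0.5]]'
```

```text
time_s: 15.65
ee_pos: [560.1, 42.4, 45.6]
ee_rot: [179.2, -0.3, 85.8]
force: [-1.0, 0.7, 1.8]
gripper_width: 51.9
time_s: 15.78
ee_pos: [560.0, 41.0, 45.7]
ee_rot: [179.2, -0.4, 85.8]
force: [-1.3, 1.6, 1.7]
gripper_width: 52.2
```

```bash
for k in 1; do python3 -m jog '[[[-0.1,0,0],0,0.5]]';python3 -m jog '[[[-0.1,0,0],0,0.5]]';python3 -m jog '[[[-0.1,0,0],0,0.5]]'; done
```

```text
time_s: 15.9
ee_pos: [560.0, 40.0, 45.6]
ee_rot: [179.2, -0.4, 85.7]
force: [-1.1, 1.9, 1.3]
gripper_width: 51.9
time_s: 16.02
ee_pos: [559.9, 38.9, 45.7]
ee_rot: [179.2, -0.4, 85.7]
force: [0.1, 1.2, 1.0]
gripper_width: 52.1
time_s: 16.15
ee_pos: [559.9, 38.6, 45.7]
ee_rot: [179.2, -0.5, 85.7]
force: [-1.0, 6.6, 1.9]
gripper_width: 51.8
```

```bash
python3 -m jog '[[[-0.03,0.1,0],0,0.5]]';python3 -m jog '[[[-0.03,0.1,0],0,0.5]]';python3 -m jog '[[[-0.03,0.1,0],0,0.5]]'
```

```text
time_s: 16.27
ee_pos: [560.0, 38.7, 45.7]
ee_rot: [179.3, -0.5, 85.7]
force: [-5.0, 3.0, 4.4]
gripper_width: 52.1
time_s: 16.4
ee_pos: [560.1, 38.7, 45.7]
ee_rot: [179.4, -0.5, 85.6]
force: [-2.9, 3.2, 4.3]
gripper_width: 51.9
time_s: 16.52
ee_pos: [560.1, 38.7, 45.8]
ee_rot: [179.5, -0.5, 85.6]
force: [-3.5, 3.9, 3.2]
gripper_width: 52.0
```

```bash
python3 -m jog '[[[-0.08,0.2,0],0,0.5],[[-0.08,0.2,0],0,0.5]]';python3 -m jog '[[[-0.12,0.3,0],0,0.5],[[-0.12,0.3,0],0,0.5]]'
```

```text
time_s: 16.77
ee_pos: [560.4, 38.6, 46.0]
ee_rot: [180.0, -0.7, 85.5]
force: [-5.4, 5.8, 6.5]
gripper_width: 51.9
time_s: 17.02
ee_pos: [560.8, 38.5, 46.3]
ee_rot: [-179.3, -0.9, 85.4]
force: [-7.2, 7.3, 7.8]
gripper_width: 52.1
```

```bash
cat > settle.py <<'E'
from workcell import telemetry as t,viewer
import numpy as np
np.set_printoptions(precision=1,suppress=True)
for i in range(8):
    viewer.grab_frame("scene")
    if i%2: s=t.state();print(s['force'],s['ee_pos'],s['ee_rot'],s['gripper_width'])
E
python3 settle.py
```

```text
[-6.9  8.1  8.5] [560.7  38.5  46.3] [-179.3   -0.9   85.4] 52.200325265428674
[-7.8  7.4  8.8] [560.8  38.5  46.3] [-179.3   -0.9   85.4] 51.675189057886605
[-7.4  7.3  8. ] [560.8  38.5  46.3] [-179.3   -0.9   85.4] 51.54155080446717
[-7.   7.5  8. ] [560.8  38.5  46.3] [-179.3   -0.9   85.4] 51.92931151345296
```

```bash
python3 -m jog '[[[0,0,0],0,0.5],[[0,0,0],0,0.66],[[0,0,0],0,0.66],[[0,0,0],0,0.66]]';python3 -m jog '[[[0,0,0],0,0.5],[[0,0,0],0,0.5],[[0,0,0],0,0.5]]' 40
```

```text
time_s: 17.92
ee_pos: [561.6, 37.5, 46.2]
ee_rot: [-179.5, -0.8, 85.5]
force: [0.8, -0.6, 0.3]
gripper_width: 60.1
time_s: 18.3
ee_pos: [560.1, 37.4, 46.0]
ee_rot: [-179.2, -0.8, 85.5]
force: [-1.7, 0.6, 0.5]
gripper_width: 51.8
```

```bash
python3 -m jog '[[[-0.18,0.45,0],0,0.5]]'; python3 settle.py
```

```text
time_s: 18.42
ee_pos: [560.4, 37.1, 46.2]
ee_rot: [-178.7, -0.9, 85.4]
force: [-15.7, 12.2, 17.0]
gripper_width: 51.9
[-11.3   8.4  10.8] [560.4  37.2  46.2] [-178.7   -0.9   85.4] 51.78270561268458
[-9.8  8.3 11. ] [560.4  37.2  46.2] [-178.7   -0.9   85.5] 51.87123719588494
[-9.8  8.2 11.2] [560.4  37.2  46.2] [-178.7   -0.9   85.5] 51.88531077389456
[-10.7   9.   11. ] [560.4  37.2  46.2] [-178.7   -0.9   85.5] 52.06689449866192
```

```bash
python3 -m jog '[[[-0.28,0.52,0],0,0.5]]'; python3 settle.py; python3 - <<'E'
from workcell import viewer
import cv2,pickle
from h import *
f=viewer.grab_frame("scene");pickle.dump(f,open("pics/scene4.pkl","wb"))
c=(250,180,370,300);k=5
im=cv2.resize(f["color"][c[1]:c[3],c[0]:c[2],::-1],None,fx=k,fy=k,interpolation=2)
cv2.imwrite("pics/d4.png",im)
E
```

```text
time_s: 18.95
ee_pos: [560.7, 37.0, 46.5]
ee_rot: [-178.1, -1.1, 85.4]
force: [-12.5, 14.0, 13.2]
gripper_width: 51.8
[-12.2  12.5  12.1] [560.7  37.   46.5] [-178.1   -1.1   85.4] 51.51712947969429
[-12.6  11.8  11.4] [560.7  37.   46.5] [-178.1   -1.1   85.4] 51.76218824209585
[-11.9  11.   13.1] [560.7  37.   46.5] [-178.1   -1.1   85.4] 51.78621222525073
[-12.3  11.4  12.8] [560.7  37.   46.5] [-178.1   -1.1   85.4] 52.31092023822727
```

View pics/d4.png

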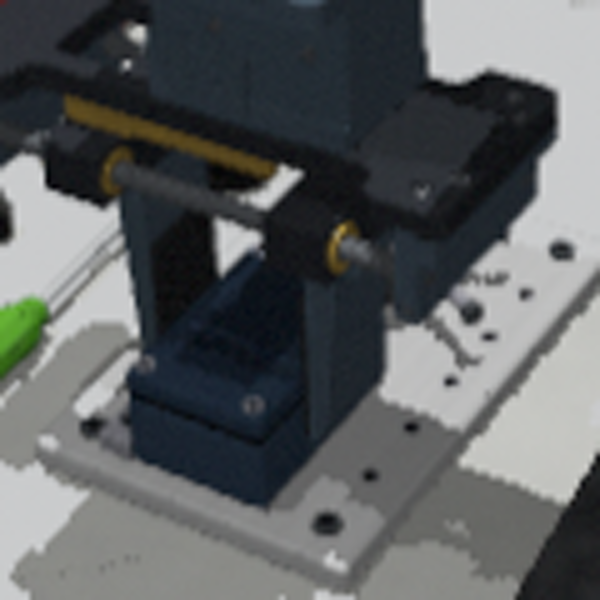

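The housing sits in the corner against the fence bar, at image-left (90,400), parallel to the plate edge. The loads have settled at about 13 N on the fence and 10–11 N on the stop. The tool has turned about 1.1° since the last regrip, which is under the 2° limit. Handing in.

```bash
python3 -c "
from workcell import job_done,telemetry as t
print(job_done()); s=t.state();print(s['time_s'],s['force'],s['ee_pos'])"
```

```text
the job is handed in; nothing more can be done
None
the job is handed in; nothing more can be done
```

I turned the turret one click counter-clockwise, laid the housing in the nest, and handed the job in still pressing it into the corner. It took about 19 s, and `job_done()` gave no verdict.

- **Turret:** the knob turned about 60° with the gripper, and a picture taken afterwards showed the brass tip pointing at the nest. The arm hid it in the last picture, so I did not check it again after pressing.
- **Placing:** I released and regripped the housing twice on the plate so it would lie flat. I then moved it towards the stop and fence in steps of about 1 mm. It touched at about (560, 38.7) mm; I had estimated (559.1, 38.9) from the pictures.
- **Push:** the wrist force settled at about -12 N in x and +11.5 N in y. That is roughly 13 N on the fence and 10 to 11 N on the stop, less a possible 2 N or so of plate friction, so the stop may be slightly under 10 N. The highest reading I saw was about 16 N.
- **Tilt:** the tool turned about 1.1° from the last regrip while pushing. The housing can have followed by at most that much, against a 2° limit, but I did not measure its tilt directly.
- **Knob grip height:** the gripper stopped about 10 mm higher on the knob than planned (75 mm instead of 65 mm). It still held and turned the knob.
- **Bystanders:** the screwdriver, fitting and ring cap looked unmoved after the knob was turned. I could only partly see them later, and did not measure their positions again.

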